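Seat the sample carriage in the bench reader

ROBOT

A 7-joint arm with a two-finger parallel gripper is mounted at the origin on a cart in front of the work surface, level with it; the furniture and walls round the work are solid. World frame = base frame: x ahead of the robot, y to its left, z up, the work surface at z = 0. Lengths are in m, angles in rad, forces in N, time in s.
With the tool pointing down it reaches from about 0.4 to 0.925 m from the base axis. Payload 5.6 kg.
Tool frame: the origin (TCP) lies at the very end of the fingers, on their centre line; the grasp point (between the pads) lies 19 mm behind it; x points along the fingers, z is the direction in which the jaws open and shut, and the axes are right-handed (so a half turn about x gives the same grasp; the last joint's range is limited). The gripper opens to 85 mm and grips with 20 to 120 N. Pads are 22 mm wide; open, the fingers measure 114 mm over their backs; the gripper's body (76 mm by 85 mm) begins 54 mm behind the grasp point. The pads swing forward as they close: fully open they stand 13 mm farther back than shut.
Start: joints at [-1.246, 0.468, -0.012, 1.603, 0.006, 1.071, -0.056], TCP at [0.234, 0.607, 0.231] pointing down, gripper open.
Joint ranges: [-2.53, 2.53], [-0.31, 2.02], [-1.57, 1.55], [0.28, 2.44], [-1.29, 4.43], [0.15, 1.84], [-2.92, 2.92]. Speed limits (rad/s): [2.57, 2.57, 3.14, 3.14, 3.14, 3.14, 3.14].

INTERFACE

Orientations are given as a unit quaternion [w, x, y, z].
In Python, from plant import env gives the robot as it stands.
- The arm moves only by the tool arm_command, never from a script. Its argument "moves" is a list of rows, each a list of 7 numbers: the shift along the tool's x, y, z in mm, then the turn, a rotation vector about the tool's x, y, z in rad, then the finger opening in mm, from 0 to 85.4. A call has 1 to 12 rows; each row is the pose to reach, as a shift and turn from the pose commanded when the call began, along the tool's axes at that moment; what a row does not reach only later rows make up. A row lasts 1/8 s, in which the tool goes at most 62.5 mm and 10.7 degrees, less where a joint would pass 70% of its speed; a pose out of reach is approached as far as the arm can. A call with a gripper value outside its range is refused whole. The fingers move at their own pace and stop on an object; "grip_force" is the grip in N (left out, the last holds). Time passes only in rows, so rows that repeat a pose let the fingers close. It gives the time, the measured TCP pose, the force and the opening at its end, in the units of the state.
- env.state(): the state, without advancing time (a new reading comes with each control period).
- env.grab_frame(name): name is "scene" or "side" or "wrist"; returns a dict with "color" (400x640x3 uint8, blue, green, red), "camera_matrix" (3x3 intrinsics, pixels), "cam_to_world" (4x4, takes a point from camera to world coordinates). Camera axes: x right, y down, z forward; pixel columns grow to the right and rows downward; lengths in m; the calibration is good to about 2 mm. A picture is of the moment at which its call begins. There is no depth.
- env.hand_in(): hands the job in, once; it reports no verdict.
The state is a dict: "clock": time; "qpos": joint angles; "qvel": joint speeds; "tau": joint torques, N m; "position": TCP position; "ee_rot": TCP orientation; "ft_force": force on the tool from outside, world axes, zero at the start; "wrist_torque": the same for the moment, N m; "opening": opening from 0.0 (shut) to 1.0 (fully open).
Only numpy, scipy, OpenCV 4.12 (cv2) and the standard library are available. Lean on these libraries where they do the work, as an engineer would, in place of code of your own. Each camera call takes 0.05 s, during which the arm holds its last target.

TASK

Pick up the flat sample carriage by its upright handle and slide it nose first into the slot in the front of the small bench reader. Push it gently until you feel it come up against the stop hidden inside, so that it is fully home, then let go and leave it there. Never force it: the carriage and the reader may press on each other with less than 20 N at all times, and the other things on the bench stay where they are.

Things in the scene. Friction and masses are not known exactly. Their poses are not given: they have to be found in the camera images.
- carriage: loose sample carriage, about 0.16 kg: flat aluminium bar (22 mm wide in y, 12 mm high) with a grey upright handle plate across its rear. Origin on the underside below the plate's middle; x along the bar to the nose, z up. The bar runs from x = -9.5 to 107.5 mm; a narrower tip (19 wide, 9 high) ends in the nose face at 115 mm. Starts flat on the worktop.
- carriage_handle (a point): middle of the handle plate, 38 mm above the carriage's underside, axes as the carriage. The plate is 10 mm thick (x), 72 mm wide (y) and reaches from 12 to 58 mm above the underside: it is meant to be pinched from above between its front and rear faces.
- carriage_nose (a point): point at the carriage's nose end, on the level of the underside, 115 mm ahead (+x) of the handle plate's middle; axes as the carriage.
- reader: bench reader, fixed: light box 120 mm deep (x), 110 wide (y), 62 high, a slot low in its front face (x = -60 mm). Origin at the centre of its underside; carriage slides in along +x. A 64 mm wide apron, 8 mm high, stands out 49 mm in front of the slot; two cheeks 10 mm high on it, reaching 33 mm out, funnel from about 35 mm apart to the slot's width.
- reader_mouth (a point): middle of the lower edge of the slot's mouth, on the front face, axes as the reader (+x into the slot). The slot is 24.5 mm wide, 14 mm high; its floor is level with the apron, 8 mm above the worktop. It is blind: a rigid stop sits somewhere between 40 and 70 mm behind the mouth, different every time and not to be seen from outside.
- seat_switch (a joint): weak spring plunger (0.3 N) in the face of the hidden stop, out of sight: 0 m while untouched, 0.004 m when the carriage's nose is tight against the stop. It travels with the stop and does not tell where the stop is.
- beaker_center (a point): glass beaker, 56 mm across, 76 mm high, a bystander; point half-way up.
- dropper_center (a point): amber dropper bottle, 30 mm across, 78 mm high, a bystander; point half-way up.
- cup_center (a point): small lidded sample cup, 35 x 43 x 24 mm, a bystander; point half-way up.

How it is judged:
On the way, in this order (a step that is already met when the one before it is completed fails the run):
1. the carriage's nose is 10 mm or more inside the slot, in line with it (x of carriage_nose in the frame of reader_mouth above 0.01 m and y of carriage_nose in the frame of reader_mouth between -0.003 and 0.003 m and z of carriage_nose in the frame of reader_mouth between -0.003 and 0.005 m and angle between the x axis of carriage_handle and the x axis of reader_mouth, either way round below 0.06 rad and angle between carriage_handle's own z axis and vertical below 0.08 rad), for 0.1 s.
2. the carriage is pushed home: its nose is within 1.5 mm of the hidden stop (value of joint seat_switch above 0.0025 m and y of carriage_nose in the frame of reader_mouth between -0.003 and 0.003 m and z of carriage_nose in the frame of reader_mouth between -0.003 and 0.005 m and angle between the x axis of carriage_handle and the x axis of reader_mouth, either way round below 0.06 rad and angle between carriage_handle's own z axis and vertical below 0.08 rad), for 0.2 s.
At the end, for the whole second after the job is handed in: The carriage rests in the slot with its nose within 1.5 mm of the hidden stop (seat switch pressed more than 2.5 of its 4 mm), centred within 3 mm, lying flat and in line with the slot within 0.06 rad, at rest and released (all of step 2 and linear speed of carriage below 0.01 m/s); the robot touches nothing.
It fails at once if carriage and reader press on each other with 20 N or more (contact force between carriage and reader above 20 N).
It fails at once if the beaker is shifted by more than 20 mm or tipped over (distance of beaker_center from where it was at the start of the episode above 0.02 m).
It fails at once if the dropper bottle is shifted by more than 20 mm or tipped over (distance of dropper_center from where it was at the start of the episode above 0.02 m).
It fails at once if the sample cup is shifted by more than 20 mm or tipped over (distance of cup_center from where it was at the start of the episode above 0.02 m).
It also fails if it takes over 43 s, if anything falls off the work surface, if the arm or the gripper's body presses on something with over 40 N, if the wrist force passes 120 N, or if a joint passes its speed limit or range.

## Working session

There is one attempt and no reset: what is moved stays moved. The work goes in short steps, Python scripts to look and compute and a tool call to move; the robot and the scene stay as the last step left them, time stands still between calls to the robot, and variables do not carry over. Pictures are saved under pics/ and viewed, and the job is handed in when it is done.

Besides the shell and the picture viewer there is one more tool, called after ">>>" as name(argument=value, ...) on one line, values as JSON. arm_command: Moves the arm, as the interface text tells. Its arguments: {"type":"object","properties":{"moves":{"type":"array"},"grip_force":{"type":"number"}},"required":["moves"]}

```bash
ls; mkdir -p pics; python3 - <<'E'
from plant import env
import cv2
s=env.state()
for k,v in s.items(): print(k,v)
for n in ("scene","side","wrist"):
    f=env.grab_frame(n); cv2.imwrite(f"pics/{n}0.png",f["color"])
    print(n,f["camera_matrix"].tolist(),f["cam_to_world"].round(4).tolist())
E
```

```text
pics
clock 0.0
qpos [-1.24600704  0.46840492 -0.01161144  1.60365121  0.00602691  1.07145776
 -0.05629698]
qvel [ 0.00060921  0.00031239  0.000519   -0.00052968  0.00187207  0.00054457
 -0.00055507]
tau [-9.89020373e-04 -5.32383335e+01  2.07301177e-02 -2.51303834e+01
  1.13863143e-02  7.89482554e-03  1.91830799e-05]
position [0.23356442 0.60595209 0.23030896]
ee_rot [ 0.58248881 -0.40054758  0.58352566  0.39970768]
ft_force [-0.66897395  0.72557456 -0.19521578]
wrist_torque [-0.05425631  0.00104197  0.01815908]
opening 1.002670310613912
scene [[496.8332491198281, 0.0, 311.37476299554555], [0.0, 496.8332491198281, 207.12624723572043], [0.0, 0.0, 1.0]] [[-0.8581, -0.2516, 0.4477, 0.1053], [-0.5135, 0.4052, -0.7564, 0.5788], [0.0089, -0.8789, -0.4769, 0.5591], [0.0, 0.0, 0.0, 1.0]]
side [[401.10796391794014, 0.0, 322.73147413770835], [0.0, 401.10796391794014, 203.88709741737114], [0.0, 0.0, 1.0]] [[-0.9771, -0.1086, 0.1831, 0.4016], [-0.2115, 0.5927, -0.7771, 0.4483], [-0.0241, -0.7981, -0.6021, 0.5963], [0.0, 0.0, 0.0, 1.0]]
wrist [[281.2249820522899, 0.0, 322.8815825729418], [0.0, 281.2249820522899, 198.57676195960306], [0.0, 0.0, 1.0]] [[0.3594, 0.8965, 0.259, 0.1677], [0.9332, -0.3444, -0.1026, 0.6318], [-0.0028, 0.2785, -0.9604, 0.3728], [0.0, 0.0, 0.0, 1.0]]
```

View pics/scene0.png

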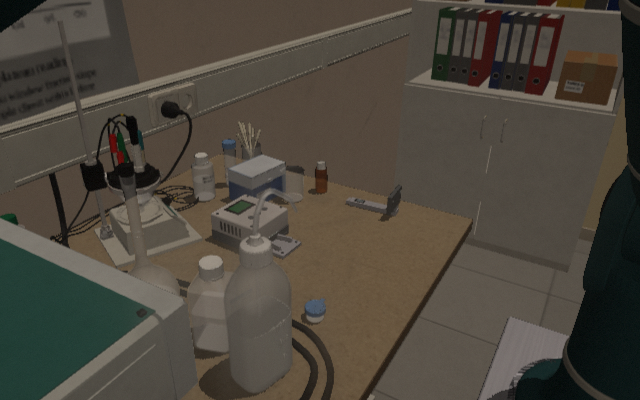

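View pics/side0.png

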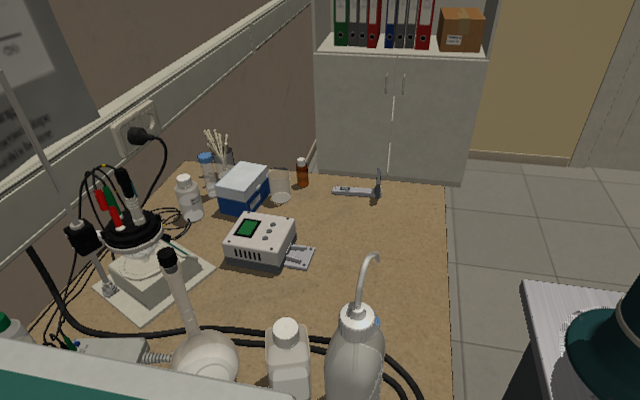

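View pics/wrist0.png

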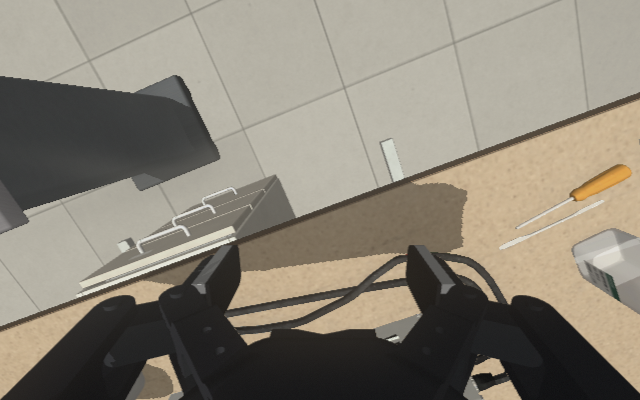

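The scene view shows the reader at about (250,220) and the carriage with its handle at about (393,202). In the side view they are at about (260,240) and (379,187). I'll zoom in.

```bash
python3 - <<'E'
import cv2
a=cv2.imread('pics/scene0.png');b=cv2.imread('pics/side0.png')
cv2.imwrite('pics/sc_r.png',cv2.resize(a[150:270,190:350],None,fx=5,fy=5,interpolation=cv2.INTER_CUBIC))
cv2.imwrite('pics/sc_c.png',cv2.resize(a[160:240,320:440],None,fx=6,fy=6,interpolation=cv2.INTER_CUBIC))
cv2.imwrite('pics/si_r.png',cv2.resize(b[180:290,200:340],None,fx=5,fy=5,interpolation=cv2.INTER_CUBIC))
cv2.imwrite('pics/si_c.png',cv2.resize(b[140:220,290:410],None,fx=6,fy=6,interpolation=cv2.INTER_CUBIC))
E
```

```text
(no output)
```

View pics/sc_r.png

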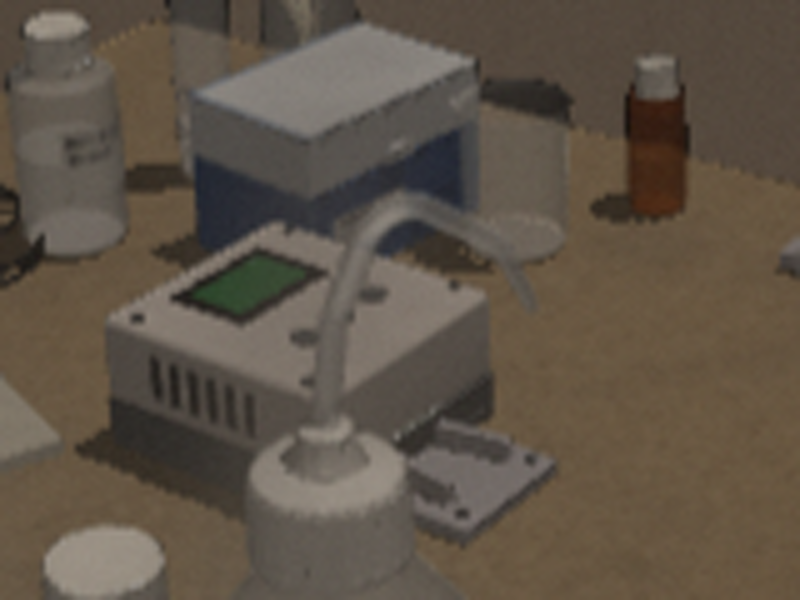

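View pics/sc_c.png

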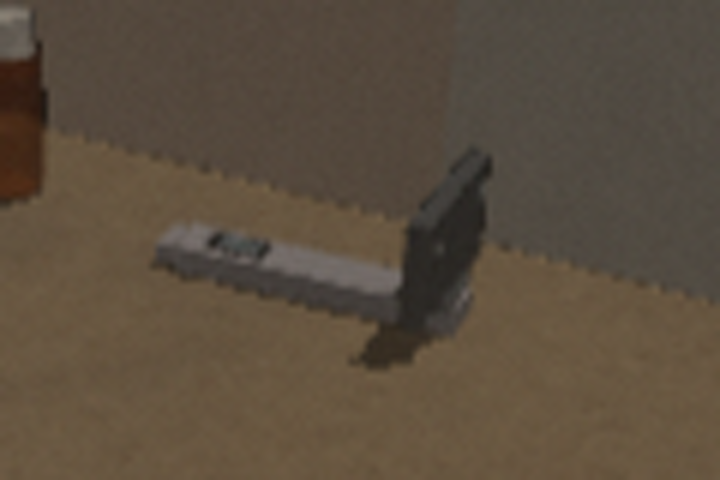

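View pics/si_r.png

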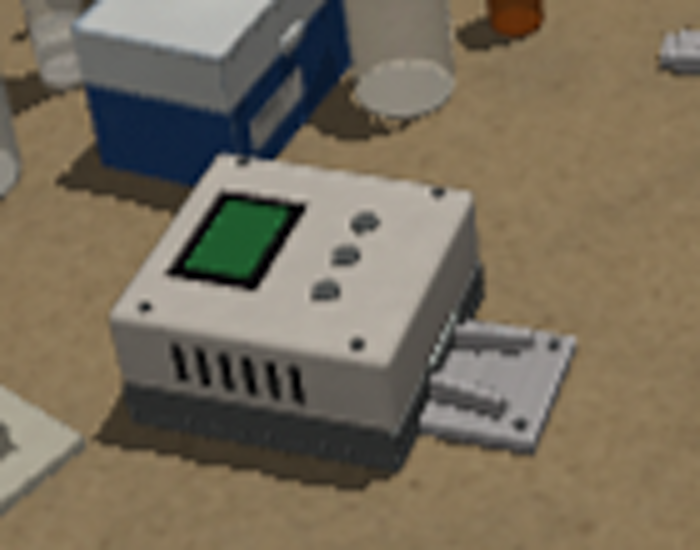

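View pics/si_c.png

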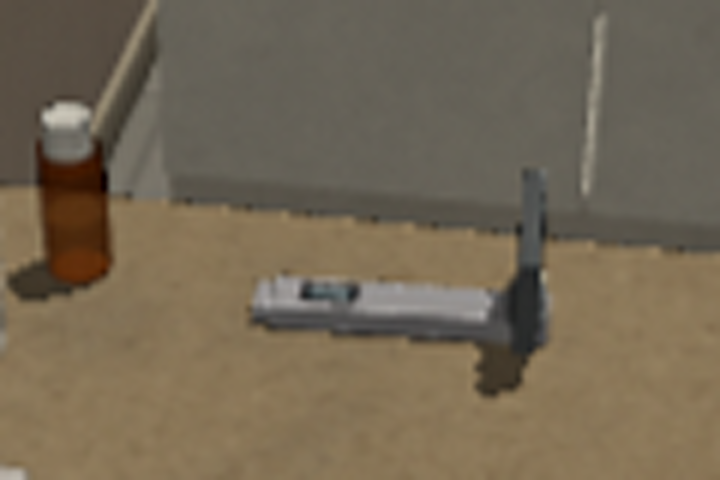

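```bash
cat > h.py <<'E'
import numpy as np
K={'scene':[496.83325,311.37476,207.12625],'side':[401.10796,322.73147,203.8871]}
def ray(fr,uv):
    k=fr["camera_matrix"];T=fr["cam_to_world"]
    d=np.linalg.inv(k)@np.array([uv[0],uv[1],1.0]);return T[:3,3],T[:3,:3]@d
def onz(fr,uv,z):
    o,d=ray(fr,uv);return o+d*(z-o[2])/d[2]
def tri(rays):
    A=np.zeros((3,3));b=np.zeros(3)
    for o,d in rays:
        d=d/np.linalg.norm(d);P=np.eye(3)-np.outer(d,d);A+=P;b+=P@o
    x=np.linalg.solve(A,b)
    res=[np.linalg.norm((np.eye(3)-np.outer(d,d)/(d@d))@(x-o)) for o,d in rays]
    return x,res
def crop(uv,f,ox,oy): return ((uv[0]+.5)/f-.5+ox,(uv[1]+.5)/f-.5+oy)
E
python3 - <<'E'
from plant import env
from h import *
np.set_printoptions(precision=4,suppress=True)
sc=env.grab_frame('scene');si=env.grab_frame('side')
R=lambda u,v:crop((u,v),5,190,150)
C=lambda u,v:crop((u,v),6,320,160)
r=lambda u,v:crop((u,v),5,200,180)
c=lambda u,v:crop((u,v),6,290,140)
print("side reader top");
P={}
for n,p in dict(A=(222,157),B=(475,190),C=(392,365),D=(112,318)).items():
    P[n]=onz(si,r(*p),.062);print(n,P[n])
Q={}
print("scene reader top")
for n,p in dict(A=(285,224),B=(490,293),D=(107,322)).items():
    Q[n]=onz(sc,R(*p),.062);print(n,Q[n])
print("apron side",[onz(si,r(*p),.008) for p in ((577,340),(540,448))])
print("apron scene",[onz(sc,R(*p),.008) for p in ((555,463),(465,540))])
d=lambda a,b:np.linalg.norm(a-b)
for X,Y in ("AB","BC","CD","DA"): 
    v=P[Y]-P[X]; print(X,Y,d(P[X],P[Y]),np.degrees(np.arctan2(v[1],v[0])))
print("tri", [tri([ray(sc,R(*a)),ray(si,r(*b))]) for a,b in (((490,293),(475,190)),((107,322),(112,318)),((285,224),(222,157)),((555,463),(577,340)))])
print("carriage side handle top z .058",onz(si,c(534,170),.058))
print("carr scene handle top ends", onz(sc,C(482,150),.058),onz(sc,C(418,222),.058))
print("nose scene top(9mm)", onz(sc,C(160,245),.009),"side",onz(si,c(256,305),.009), "side bottom",onz(si,c(252,322),0.0))
print("drop/beaker", onz(sc,R(655,212),0),onz(si,c(75,280),0),"bk",onz(si,r(403,90),0))
f=env.grab_frame('side')
E
```

```text
side reader top
A [ 0.7275 -0.1852  0.062 ]
B [ 0.6126 -0.1833  0.062 ]
C [ 0.6156 -0.0746  0.062 ]
D [ 0.7327 -0.0793  0.062 ]
scene reader top
A [ 0.723 -0.185  0.062]
B [ 0.6118 -0.1795  0.062 ]
D [ 0.7308 -0.0766  0.062 ]
apron side [array([ 0.564 , -0.1569,  0.008 ]), array([ 0.5644, -0.0929,  0.008 ])]
apron scene [array([ 0.5639, -0.1538,  0.008 ]), array([ 0.5642, -0.0879,  0.008 ])]
A B 0.11484912312081695 179.045945478454
B C 0.10869722963678828 88.44417098092761
C D 0.11720873294567512 -2.3089571877400963
D A 0.10597657176367398 -92.82959732740251
tri [(array([ 0.6132, -0.1829,  0.061 ]), [np.float64(0.0010986002133741202), np.float64(0.0010986002133742275)]), (array([ 0.7345, -0.0812,  0.0592]), [np.float64(0.0006760206704379913), np.float64(0.0006760206704379349)]), (array([ 0.732 , -0.1951,  0.0546]), [np.float64(0.0007959431269063502), np.float64(0.0007959431269063806)]), (array([ 0.5643, -0.156 ,  0.0076]), [np.float64(0.001032797320986428), np.float64(0.0010327973209864093)])]
carriage side handle top z .058 [ 0.4589 -0.4185  0.058 ]
carr scene handle top ends [ 0.4577 -0.4183  0.058 ] [ 0.4548 -0.3487  0.058 ]
nose scene top(9mm) [ 0.5684 -0.3665  0.009 ] side [ 0.5684 -0.3696  0.009 ] side bottom [ 0.5702 -0.3695  0.    ]
drop/beaker [ 0.6514 -0.3883  0.    ] [ 0.6526 -0.3867  0.    ] bk [ 0.6946 -0.3277  0.    ]
```

```bash
python3 - <<'E'
from plant import env
from h import *
from scipy.spatial.transform import Rotation as Ro
np.set_printoptions(precision=4,suppress=True)
s=env.state(); q=s['ee_rot']; R=Ro.from_quat([q[1],q[2],q[3],q[0]]).as_matrix(); print(R)
w=env.grab_frame('wrist');T=w['cam_to_world'];print('cam in tool',R.T@(T[:3,3]-s['position']),'\n',R.T@T[:3,:3])
sc=env.grab_frame('scene');si=env.grab_frame('side')
print('wash bottle cap',tri([ray(sc,(257,238)),ray(si,(357,308))]))
print('tube top',tri([ray(sc,(268,190)),ray(si,(374,253))]))
print('cup',onz(sc,(315,302),.024), 'bottle2 cap',tri([ray(sc,(211,262)),ray(si,(286,322))]))
print(s['clock'],env.state()['clock'])
# target R: tool x down; z = +/- carriage x (yaw 2.5deg)
for sg in (1,-1):
  y=np.radians(2.7); z=sg*np.array([np.cos(y),np.sin(y),0]);x=np.array([0,0,-1.]);Rt=np.c_[x,np.cross(z,x),z]
  print(sg,Ro.from_matrix(R.T@Rt).as_rotvec(), 'campos', Rt@(R.T@(T[:3,3]-s['position'])))
E
```

```text
[[-0.0001 -0.9331  0.3596]
 [-0.0005  0.3596  0.9331]
 [-1.     -0.0001 -0.0005]]
cam in tool [-0.1423  0.0707  0.0002] 
 [[ 0.0012 -0.2784  0.9605]
 [ 0.0002 -0.9605 -0.2784]
 [ 1.      0.0005 -0.0011]]
wash bottle cap (array([0.4343, 0.1561, 0.2261]), [np.float64(0.00034869045471788094), np.float64(0.0003486904547178149)])
tube top (array([0.4224, 0.1403, 0.294 ]), [np.float64(0.004864031204246749), np.float64(0.0048640312042466695)])
cup [0.4319 0.012  0.024 ] bottle2 cap (array([0.5326, 0.1368, 0.1447]), [np.float64(0.0034682717002963177), np.float64(0.0034682717002965423)])
0.3 0.45
1 [ 1.1559 -0.0005  0.0004] campos [-0.0032  0.0706  0.1423]
-1 [-1.9857 -0.0004 -0.0005] campos [ 0.0032 -0.0706  0.1423]
```

```bash
cat >> h.py <<'E'
from scipy.spatial.transform import Rotation as Ro
def pose(s):
    q=s['ee_rot'];return np.array(s['position']),Ro.from_quat([q[1],q[2],q[3],q[0]]).as_matrix()
def rel(s,p,yaw):
    """tool target: pos p, tool x down, tool z heading yaw"""
    p0,R=pose(s);z=np.array([np.cos(yaw),np.sin(yaw),0]);x=np.array([0,0,-1.]);Rt=np.c_[x,np.cross(z,x),z]
    return np.r_[(R.T@(np.array(p)-p0))*1000,Ro.from_matrix(R.T@Rt).as_rotvec()]
E
python3 - <<'E'
from plant import env
from h import *
np.set_printoptions(precision=3,suppress=True)
s=env.state()
for p,y in (((.234,.606,.40),69),((.42,.45,.40),50),((.55,.1,.40),30),((.50,-.25,.36),10),((.456,-.384,.2),2.7)):
    print(p,y,rel(s,p,np.radians(y)))
E
```

```text
(0.234, 0.606, 0.4) 69 [-168.794   -0.43    -0.377   -0.001   -0.       0.   ]
(0.42, 0.45, 0.4) 50 [-168.774 -230.082  -79.066    0.33    -0.       0.   ]
(0.55, 0.1, 0.4) 30 [-168.73  -477.234 -358.916    0.679   -0.       0.   ]
(0.5, -0.25, 0.36) 10 [-128.689 -556.422 -703.482    1.028   -0.       0.   ]
(0.456, -0.384, 0.2) 2.7 [  31.327 -563.537 -844.323    1.156   -0.       0.   ]
```

>>> arm_command(moves=[[-60,0,0,0,0,0,85],[-120,0,0,0,0,0,85],[-169,-30,-10,0.03,0,0,85],[-169,-80,-27,0.11,0,0,85],[-169,-135,-45,0.19,0,0,85],[-169,-190,-65,0.27,0,0,85],[-169,-230,-85,0.33,0,0,85],[-169,-270,-125,0.4,0,0,85],[-169,-310,-170,0.46,0,0,85],[-169,-350,-215,0.52,0,0,85],[-169,-395,-262,0.58,0,0,85],[-169,-435,-310,0.63,0,0,85]])

```text
clock: 1.95
position: [0.5278, 0.1613, 0.4006]
ee_rot: [0.679, -0.199, 0.678, 0.199]
ft_force: [0.5, -0.0, -0.6]
opening: 0.996
```

```bash
python3 - <<'E'
from plant import env
from h import *
np.set_printoptions(precision=3,suppress=True)
s=env.state();print(s['clock'],s['position'],s['qpos'],s['ft_force'])
for p,y in (((.55,.1,.40),30),((.50,-.25,.36),10),((.456,-.384,.2),2.7)):
    print(p,y,rel(s,p,np.radians(y)))
E
```

```text
1.95 [0.528 0.161 0.401] [-0.663  0.167  0.356  1.64  -0.06   1.344  0.274] [ 0.46  -0.049 -0.607]
(0.55, 0.1, 0.4) 30 [  0.575 -63.575 -14.515   0.048   0.001  -0.   ]
(0.5, -0.25, 0.36) 10 [  40.368 -330.928 -245.899    0.397    0.001   -0.   ]
(0.456, -0.384, 0.2) 2.7 [ 200.27  -419.841 -355.525    0.524    0.001   -0.   ]
```

>>> arm_command(moves=[[0,-50,-20,0.08,0,0,85],[0,-95,-50,0.13,0,0,85],[10,-142,-85,0.19,0,0,85],[20,-190,-125,0.25,0,0,85],[30,-240,-165,0.3,0,0,85],[40,-290,-205,0.35,0,0,85],[60,-335,-245,0.4,0,0,85],[95,-370,-285,0.44,0,0,85],[140,-395,-320,0.48,0,0,85],[180,-415,-345,0.52,0,0,85],[200,-420,-355,0.524,0,0,85],[200,-420,-355,0.524,0,0,85]])

```text
clock: 3.45
position: [0.4561, -0.3818, 0.1994]
ee_rot: [0.706, -0.017, 0.708, 0.018]
ft_force: [0.6, 0.7, 0.0]
opening: 0.991
```

```bash
python3 - <<'E'
from plant import env
from h import *
import cv2
np.set_printoptions(precision=4,suppress=True)
s=env.state();print(s['clock'],s['position'],s['qpos'],s['ft_force'])
f=env.grab_frame('wrist');cv2.imwrite('pics/w1.png',f['color'])
f=env.grab_frame('scene');cv2.imwrite('pics/s1.png',f['color'])
E
```

```text
3.45 [ 0.4561 -0.3818  0.1994] [ 0.1215  0.4697  0.6879  1.8061 -0.3498  0.9932  0.9995] [0.5798 0.7104 0.0379]
```

View pics/w1.png

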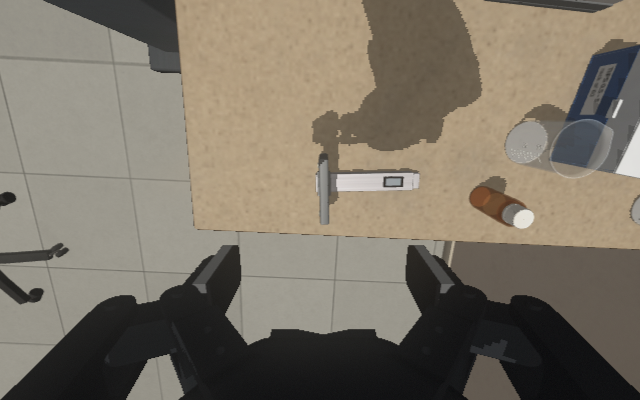

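The wrist view shows the handle plate edge-on as a vertical strip at column ~324, rows 152–223. The bar runs right to its nose at ~(420,181), and the dropper is at ~(500,205). I'll measure the carriage more precisely.

```bash
python3 - <<'E'
import cv2
a=cv2.imread('pics/w1.png')
cv2.imwrite('pics/w1c.png',cv2.resize(a[140:235,305:435],None,fx=6,fy=6,interpolation=cv2.INTER_CUBIC))
E
```

```text
(no output)
```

View pics/w1c.png

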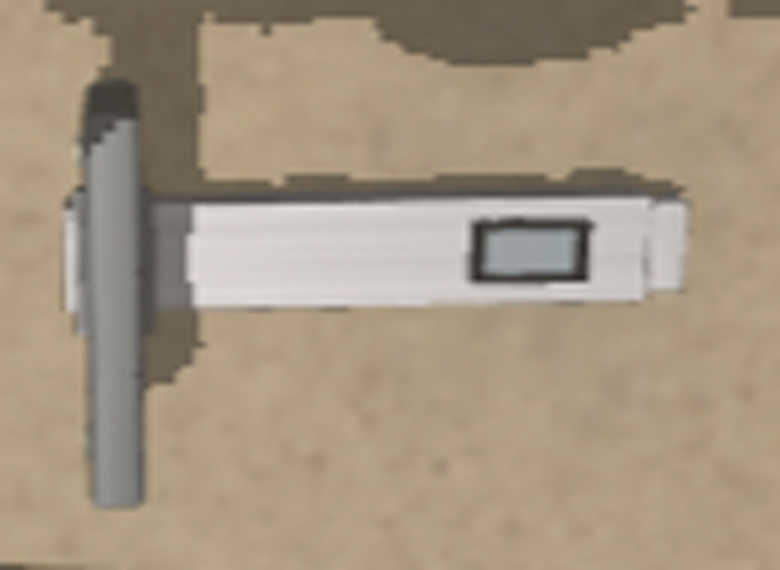

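```bash
python3 - <<'E'
from plant import env
from h import *
np.set_printoptions(precision=4,suppress=True)
s=env.state();w=env.grab_frame('wrist')
c=lambda u,v:crop((u,v),6,305,140)
P=[onz(w,c(*p),.058) for p in ((112,80),(117,507))]
print('handle ends',P,'mid',(P[0]+P[1])/2,'len',np.linalg.norm(P[0]-P[1]),'yaw',np.degrees(np.arctan2(*(P[0]-P[1])[:2]))*-1)
L=[onz(w,c(*p),.058) for p in ((88,300),(141,300))];print('thick',L)
B=[onz(w,c(*p),.012) for p in ((190,308),(640,300),(190,203),(648,198))]
for i in (0,2):
    v=B[i+1]-B[i];print('bar edge',B[i],B[i+1],np.degrees(np.arctan2(v[1],v[0])))
print('nose',onz(w,c(687,245),.009),'rear',onz(w,c(67,258),.012))
E
```

```text
handle ends [array([ 0.4571, -0.3457,  0.058 ]), array([ 0.462 , -0.4225,  0.058 ])] mid [ 0.4595 -0.3841  0.058 ] len 0.07698609713143516 yaw 3.6410365089084484
thick [array([ 0.4549, -0.3841,  0.058 ]), array([ 0.4641, -0.3836,  0.058 ])]
bar edge [ 0.4757 -0.3966  0.012 ] [ 0.5668 -0.3902  0.012 ] 3.9831408124848453
bar edge [ 0.4743 -0.3749  0.012 ] [ 0.5655 -0.3692  0.012 ] 3.5691585463286457
nose [ 0.5758 -0.379   0.009 ] rear [ 0.4503 -0.3874  0.012 ]
```

The carriage handle is at (0.4597, -0.387) with yaw about 3.7°. Plate thickness, bar width and length all come out right. Now I'll compute the descent.

```bash
python3 - <<'E'
from plant import env
from h import *
np.set_printoptions(precision=4,suppress=True)
s=env.state();print(s['clock'])
for z in (.2,.08,.021): print(rel(s,(.4597,-.387,z),np.radians(3.7)))
E
```

```text
3.6
[ 1.913  -5.771   0.7398 -0.0128  0.0029  0.0007]
[121.9124  -5.6892   0.3939  -0.0128   0.0029   0.0007]
[180.9122  -5.649    0.2239  -0.0128   0.0029   0.0007]
```

>>> arm_command(moves=[[50,-5.7,0.4,-0.013,0.003,0.001,85],[100,-5.7,0.4,-0.013,0.003,0.001,85],[140,-5.7,0.3,-0.013,0.003,0.001,85],[165,-5.7,0.2,-0.013,0.003,0.001,85],[181,-5.7,0.2,-0.013,0.003,0.001,60],[181,-5.7,0.2,-0.013,0.003,0.001,40],[181,-5.7,0.2,-0.013,0.003,0.001,25]])

```text
clock: 4.47
position: [0.4583, -0.3883, 0.0207]
ee_rot: [0.706, -0.022, 0.707, 0.022]
ft_force: [0.5, 0.3, 0.2]
opening: 0.368
```

```bash
python3 - <<'E'
from plant import env
from h import *
import cv2
s=env.state();print(s['clock'],s['position'],s['opening'],s['ft_force'])
f=env.grab_frame('wrist');cv2.imwrite('pics/w2.png',f['color'])
E
```

```text
4.475 [ 0.45831864 -0.38832171  0.02072733] 0.36832603845444983 [0.49618299 0.33477396 0.18904625]
```

View pics/w2.png

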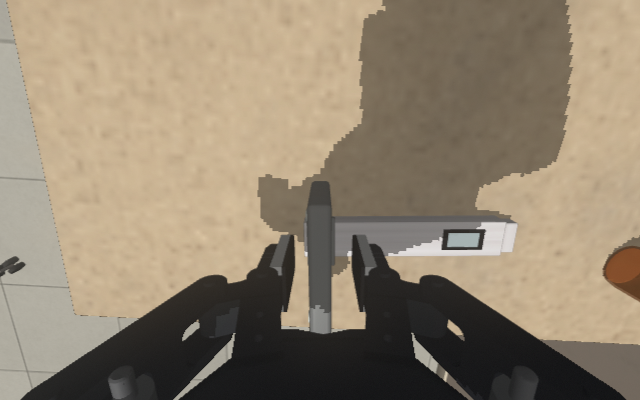

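The plate, at columns 308–331, stands between the pads at about 292 and 355. I'll close and lift slightly.

>>> arm_command(moves=[[0,0,0,0,0,0,12],[0,0,0,0,0,0,6],[0,0,0,0,0,0,3],[0,0,0,0,0,0,0],[0,0,0,0,0,0,0],[0,0,0,0,0,0,0],[-10,0,0,0,0,0,0],[-30,0,0,0,0,0,0],[-60,0,0,0,0,0,0],[-60,0,0,0,0,0,0]], grip_force=60)

```text
clock: 5.78
position: [0.4589, -0.3893, 0.0823]
ee_rot: [0.707, -0.023, 0.706, 0.021]
ft_force: [0.4, -0.0, -2.0]
opening: 0.109
```

```bash
python3 - <<'E'
from plant import env
from h import *
import cv2
np.set_printoptions(precision=4,suppress=True)
s=env.state();print(s['clock'],s['position'],s['opening'],s['ft_force'],s['wrist_torque'])
f=env.grab_frame('wrist');cv2.imwrite('pics/w3.png',f['color'])
f=env.grab_frame('side');cv2.imwrite('pics/si3.png',f['color'][100:300,250:450].repeat(3,0).repeat(3,1))
E
```

```text
5.775 [ 0.4589 -0.3893  0.0823] 0.10874530691708742 [ 0.4273 -0.0244 -1.9831] [-0.0054  0.0466 -0.0148]
```

View pics/w3.png

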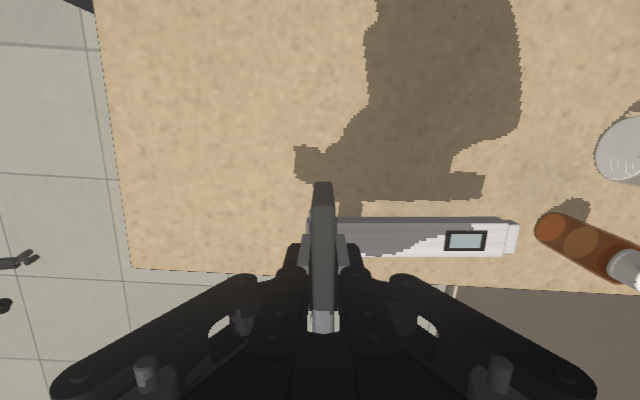

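View pics/si3.png

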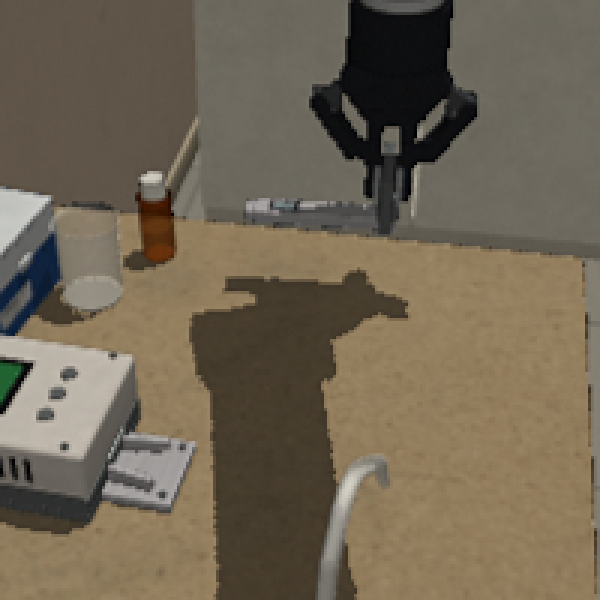

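```bash
python3 - <<'E'
from plant import env
from h import *
np.set_printoptions(precision=4,suppress=True)
s=env.state();print(s['clock'],pose(s)[1])
print(rel(s,(.43,-.127,.08),0),rel(s,(.43,-.127,.048),0))
E
```

```text
5.875 [[-0.0023 -0.0622  0.9981]
 [ 0.0009  0.9981  0.0622]
 [-1.      0.001  -0.0022]]
[ -0.0348 261.8063 -11.3016   0.0622  -0.0023  -0.0009] [ 31.9651 261.7745 -11.23     0.0622  -0.0023  -0.0009]
```

>>> arm_command(moves=[[0,20,-1,0.005,-0.002,-0.001,0],[0,60,-3,0.015,-0.002,-0.001,0],[0,105,-5,0.025,-0.002,-0.001,0],[0,150,-7,0.035,-0.002,-0.001,0],[0,195,-9,0.05,-0.002,-0.001,0],[0,235,-10,0.06,-0.002,-0.001,0],[5,255,-11,0.062,-0.002,-0.001,0],[18,262,-11,0.062,-0.002,-0.001,0],[32,262,-11,0.062,-0.002,-0.001,0],[32,262,-11,0.062,-0.002,-0.001,0]])

```text
clock: 7.12
position: [0.429, -0.1281, 0.0462]
ee_rot: [0.706, 0.0, 0.708, -0.001]
ft_force: [-0.4, 0.9, -1.6]
opening: 0.109
```

```bash
python3 - <<'E'
from plant import env
from h import *
import cv2
np.set_printoptions(precision=4,suppress=True)
s=env.state();print(s['clock'],s['position'],s['opening'],s['ft_force'],s['wrist_torque'],s['qpos'])
f=env.grab_frame('wrist');cv2.imwrite('pics/w4.png',f['color'])
f=env.grab_frame('side');cv2.imwrite('pics/si4.png',f['color']);cv2.imwrite('pics/si4c.png',cv2.resize(f['color'][180:290,200:360],None,fx=5,fy=5,interpolation=cv2.INTER_CUBIC))
E
```

```text
7.125 [ 0.429  -0.1281  0.0462] 0.1093184079257856 [-0.3848  0.856  -1.6402] [-0.1193  0.0475 -0.037 ] [-0.2624  0.4991  0.5748  2.2333 -0.5232  0.5443  0.7121]
```

View pics/w4.png

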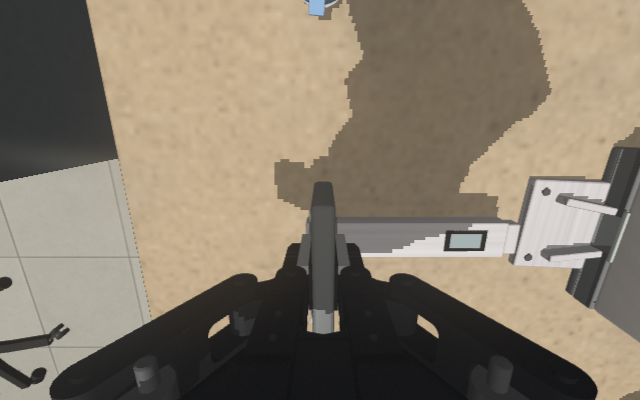

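View pics/si4c.png

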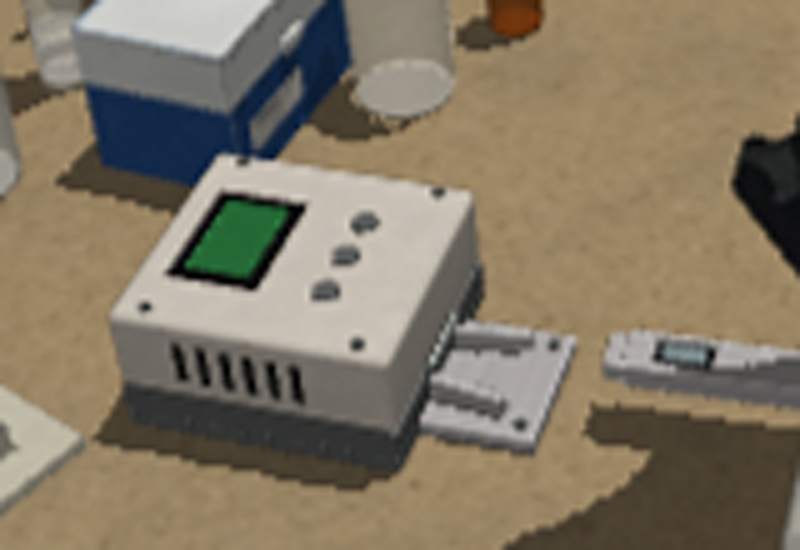

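In the wrist view the nose is at ~(520,240), just short of the apron (corners ~(530,177), (511,263)). The cheeks run (557,200)–(612,212) and (545,253)–(600,252). I'll zoom in.

```bash
python3 - <<'E'
import cv2
a=cv2.imread('pics/w4.png')
cv2.imwrite('pics/w4c.png',cv2.resize(a[140:300,440:640],None,fx=4,fy=4,interpolation=cv2.INTER_CUBIC))
cv2.imwrite('pics/w4d.png',cv2.resize(a[200:270,330:530],None,fx=4,fy=4,interpolation=cv2.INTER_CUBIC))
E
```

```text
(no output)
```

View pics/w4c.png

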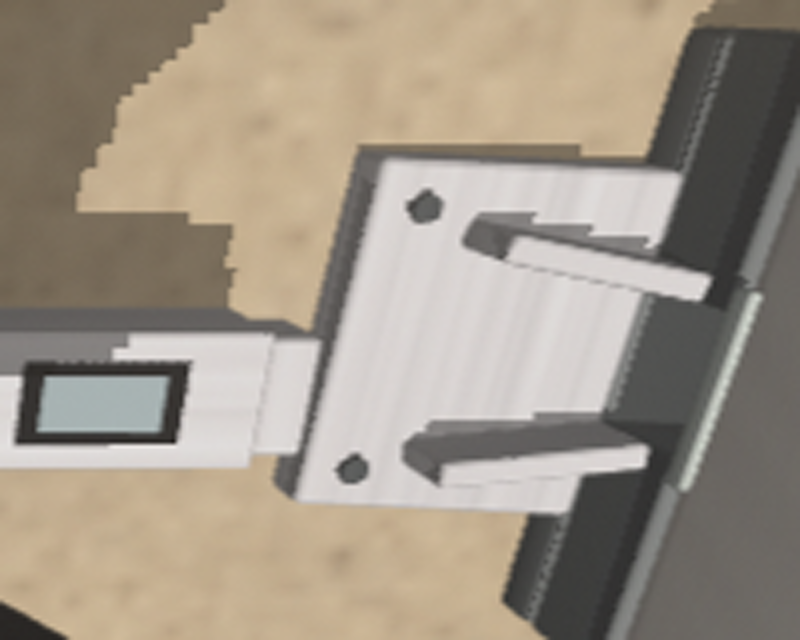

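View pics/w4d.png

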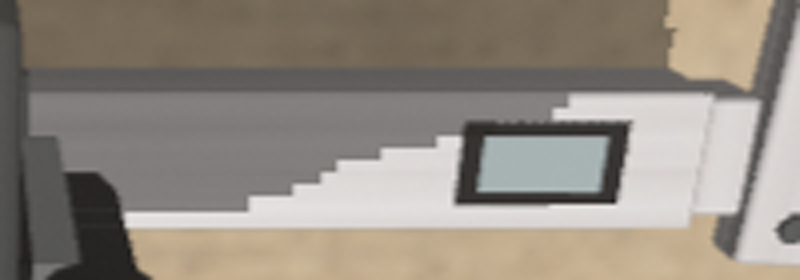

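```bash
cat > m4.py <<'E'
from plant import env
from h import *
np.set_printoptions(precision=4,suppress=True)
s=env.state();w=env.grab_frame('wrist')
a=lambda u,v:crop((u,v),4,440,140)
d=lambda u,v:crop((u,v),4,330,200)
ang=lambda p,q:np.degrees(np.arctan2(q[1]-p[1],q[0]-p[0]))
o1,o2=onz(w,a(383,158),.008),onz(w,a(298,500),.008);f1,f2=onz(w,a(683,172),.008),onz(w,a(575,513),.008)
print('apron outer',o1,o2,'len',np.linalg.norm(o1-o2),'dir',ang(o2,o1)-90)
print('apron inner',f1,f2,'len',np.linalg.norm(f1-f2),'dir',ang(f2,f1)-90,'side dirs',ang(o1,f1),ang(o2,f2), 'depth',np.linalg.norm((o1+o2-f1-f2)/2))
c=[onz(w,a(*p),.018) for p in ((508,260),(705,300),(440,465),(640,443))]
print('cheek inner',c[0],c[1],ang(c[0],c[1]),c[2],c[3],ang(c[2],c[3]),'gaps',np.linalg.norm(c[0]-c[2]),np.linalg.norm(c[1]-c[3]),'mids',(c[0]+c[2])/2,(c[1]+c[3])/2, ang((c[0]+c[2])/2,(c[1]+c[3])/2))
zu=s['position'][2]-.0207;print('pos',s['position'],'under',zu)
b=[onz(w,d(*p),zu+.012) for p in ((130,228),(690,228),(30,93),(712,95))]
print('bar',b[0],b[1],ang(b[0],b[1]),b[2],b[3],ang(b[2],b[3]))
t=[onz(w,d(*p),zu+.009) for p in ((757,98),(740,213))];print('tip',t,np.linalg.norm(t[0]-t[1]),'mid',(t[0]+t[1])/2)
E
python3 m4.py
```

```text
apron outer [ 0.5696 -0.0972  0.008 ] [ 0.5675 -0.1601  0.008 ] len 0.06294957329278683 dir -1.9023336792002112
apron inner [ 0.6195 -0.0996  0.008 ] [ 0.618  -0.1627  0.008 ] len 0.06315488632816703 dir -1.376068286413343 side dirs -2.7852267836323805 -3.0049656791186594 depth 0.050211093228602774
cheek inner [ 0.5853 -0.1116  0.018 ] [ 0.6186 -0.1184  0.018 ] -11.535166727079096 [ 0.5826 -0.1478  0.018 ] [ 0.6151 -0.1438  0.018 ] 7.130479373432466 gaps 0.03631833337040021 0.025602446170179982 mids [ 0.584  -0.1297  0.018 ] [ 0.6169 -0.1311  0.018 ] -2.375093698526936
pos [ 0.4298 -0.1284  0.0472] under 0.026549784913824644
bar [ 0.4532 -0.1374  0.0385] [ 0.5363 -0.1375  0.0385] -0.028439542810445615 [ 0.4381 -0.116   0.0385] [ 0.5358 -0.1163  0.0385] -0.2307137323517493
tip [array([ 0.5445, -0.118 ,  0.0355]), array([ 0.5455, -0.1366,  0.0355])] 0.018594495568389234 mid [ 0.545  -0.1273  0.0355]
```

```bash
cat >> m4.py <<'E'
si=env.grab_frame('side');r=lambda u,v:crop((u,v),5,200,180)
print('tri tip', tri([ray(si,r(617,335)),ray(w,d(740,213))]),tri([ray(si,r(605,362)),ray(w,d(757,98))]))
print('tri apron outer ends', tri([ray(si,r(577,340)),ray(w,a(298,500))]),tri([ray(si,r(540,448)),ray(w,a(383,158))]))
yaw=np.radians(-2.35);u=np.array([np.cos(yaw),np.sin(yaw)]);n=np.array([-u[1],u[0]]);M=np.array([.6185,-.1311])
def tcp(dep,z): return np.r_[M-u*(.115-dep)-.0015*n,z]
for dep,z in ((-.075,.04),(-.055,.0305),(-.03,.0305),(0,.0305)): print(dep,tcp(dep,z),rel(s,tcp(dep,z),yaw))
E
python3 m4.py|tail -7
```

```text
tip [array([ 0.5448, -0.1179,  0.0358]), array([ 0.5459, -0.1364,  0.0358])] 0.0186064430596924 mid [ 0.5454 -0.1272  0.0358]
tri tip (array([ 0.5416, -0.1332,  0.039 ]), [np.float64(0.0018899339178386073), np.float64(0.0018899339178386754)]) (array([ 0.5424, -0.1164,  0.0381]), [np.float64(0.000721810878851213), np.float64(0.0007218108788511893)])
tri apron outer ends (array([ 0.5648, -0.1574,  0.0098]), [np.float64(0.0018909772229904961), np.float64(0.0018909772229904465)]) (array([ 0.5666, -0.0953,  0.0086]), [np.float64(0.002871448400007217), np.float64(0.0028714484000073068)])
-0.075 [ 0.4286 -0.1248  0.04  ] [ 7.5189  3.377  -1.4723  0.039  -0.001   0.0007]
-0.055 [ 0.4486 -0.1256  0.0305] [16.9987  2.6026 18.5223  0.039  -0.001   0.0007]
-0.03 [ 0.4736 -0.1267  0.0305] [16.9736  1.6266 43.5032  0.039  -0.001   0.0007]
0 [ 0.5035 -0.1279  0.0305] [16.9433  0.4554 73.4803  0.039  -0.001   0.0007]
```

>>> arm_command(moves=[[2,2,0,0.02,0,0,0],[7,3.4,-1,0.039,-0.001,0.001,0],[11,3.2,5,0.039,-0.001,0.001,0],[16,2.8,12,0.039,-0.001,0.001,0],[16.5,2.6,18.5,0.039,-0.001,0.001,0],[16.5,2.6,18.5,0.039,-0.001,0.001,0],[16.5,2.6,18.5,0.039,-0.001,0.001,0]])

```text
clock: 8.25
position: [0.4484, -0.1245, 0.0311]
ee_rot: [0.707, 0.014, 0.707, -0.014]
ft_force: [0.1, 0.3, -2.4]
opening: 0.106
```

```bash
python3 - <<'E'
from plant import env
from h import *
import cv2
np.set_printoptions(precision=4,suppress=True)
f=env.grab_frame('wrist');cv2.imwrite('pics/w5.png',f['color'])
a=f['color'];cv2.imwrite('pics/w5c.png',cv2.resize(a[150:290,440:640],None,fx=4,fy=4,interpolation=cv2.INTER_CUBIC))
f=env.grab_frame('side');cv2.imwrite('pics/si5c.png',cv2.resize(f['color'][180:290,240:370],None,fx=6,fy=6,interpolation=cv2.INTER_CUBIC))
s=env.state();print(s['clock'],s['position'],s['opening'],s['ft_force'],s['wrist_torque'],s['qpos'])
yaw=np.radians(-2.35);u=np.array([np.cos(yaw),np.sin(yaw)]);n=np.array([-u[1],u[0]]);M=np.array([.6185,-.1311])
print('depth,lat',(s['position'][:2]-M)@u+.115,(s['position'][:2]-M)@n+.0015, rel(s,s['position'],yaw))
E
```

```text
8.35 [ 0.4484 -0.1245  0.0312] 0.1162202460338215 [ 0.2992  0.2697 -1.5994] [0.0029 0.0658 0.0111] [-0.2525  0.5497  0.5505  2.1978 -0.5684  0.5345  0.6931]
depth,lat -0.05524235103283544 0.0011606971842292118 [ 0.      0.      0.      0.0018 -0.0001 -0.001 ]
```

View pics/w5c.png

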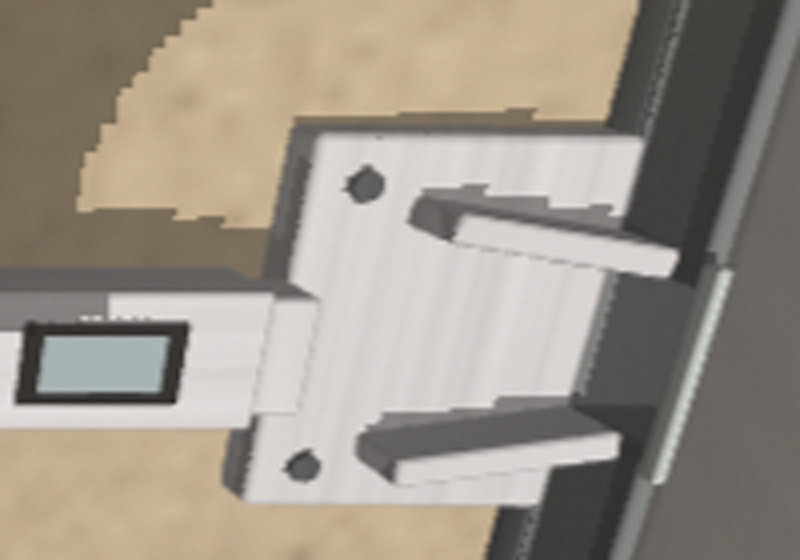

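View pics/si5c.png

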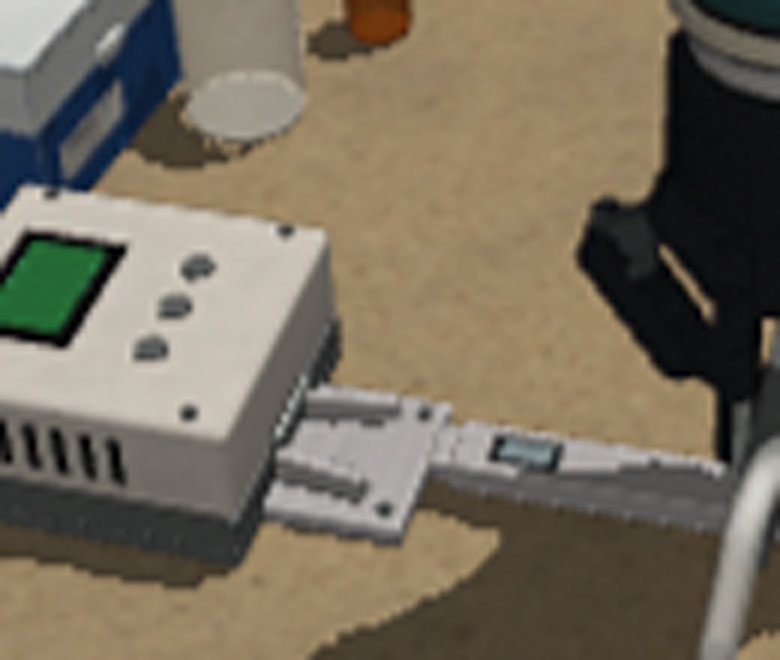

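```bash
cat > m5.py <<'E'
from plant import env
from h import *
np.set_printoptions(precision=4,suppress=True)
s=env.state();w=env.grab_frame('wrist')
a=lambda u,v:crop((u,v),4,440,150)
ang=lambda p,q:np.degrees(np.arctan2(q[1]-p[1],q[0]-p[0]))
o1,o2=onz(w,a(320,135),.008),onz(w,a(245,498),.008);f1,f2=onz(w,a(643,138),.008),onz(w,a(545,503),.008)
print('apron outer mid',(o1+o2)/2,np.linalg.norm(o1-o2),ang(o2,o1)-90,'inner mid',(f1+f2)/2,np.linalg.norm(f1-f2),ang(f2,f1)-90,'sides',ang(o1,f1),ang(o2,f2),'depth',np.linalg.norm((o1+o2-f1-f2)/2))
c=[onz(w,a(*p),.018) for p in ((455,240),(668,275),(395,465),(612,432))]
print('cheek mids',(c[0]+c[2])/2,(c[1]+c[3])/2,'gaps',np.linalg.norm(c[0]-c[2]),np.linalg.norm(c[1]-c[3]),'dirs',ang(c[0],c[1]),ang(c[2],c[3]))
zu=s['position'][2]-.0207;print(s['clock'],'pos',s['position'],'under',zu)
b=[onz(w,a(*p),zu+.012) for p in ((0,427),(250,430),(110,292),(275,294))]
print('bar',b[0],b[1],ang(b[0],b[1]),b[2],b[3],ang(b[2],b[3]))
t=[onz(w,a(*p),zu+.009) for p in ((318,300),(297,413))];print('tip',t,np.linalg.norm(t[0]-t[1]),'mid',(t[0]+t[1])/2)
E
python3 m5.py
```

```text
apron outer mid [ 0.5668 -0.1276  0.008 ] 0.06181295879774897 -2.5957418500500893 inner mid [ 0.6161 -0.1302  0.008 ] 0.06227084812060234 -1.4538064486049649 sides -2.762608497991286 -3.268883473760596 depth 0.04938907634762594
cheek mids [ 0.582 -0.129  0.018] [ 0.6143 -0.1301  0.018 ] gaps 0.03665266996253525 0.025601005611603035 dirs -11.673738201879091 7.82932012000261
8.35 pos [ 0.4484 -0.1245  0.0312] under 0.010450507806278295
bar [ 0.5174 -0.136   0.0225] [ 0.5546 -0.1379  0.0225] -2.9589055341534665 [ 0.5316 -0.1151  0.0225] [ 0.5552 -0.1163  0.0225] -2.948266967441795
tip [array([ 0.5637, -0.1187,  0.0195]), array([ 0.5634, -0.137 ,  0.0195])] 0.01826341899710424 mid [ 0.5635 -0.1278  0.0195]
```

Nose and slot axes agree to about 0.3 mm and 0.3°, with the nose about 53 mm short of the mouth. I'll advance along the tool's z axis.

>>> arm_command(moves=[[0.5,0,4,0,0,0,0],[1,0,8,0,0,0,0],[1,0,13,0,0,0,0],[1,0,18,0,0,0,0],[1,0,23,0,0,0,0],[1,0,28,0,0,0,0],[1,-0.1,33,0,0,0,0],[1,-0.1,38,0,0,0,0],[1,-0.1,42,0,0,0,0],[1,-0.1,45,0,0,0,0],[1,-0.1,45,0,0,0,0]])

```text
clock: 9.78
position: [0.4937, -0.1263, 0.0301]
ee_rot: [0.707, 0.014, 0.707, -0.013]
ft_force: [0.1, 1.0, -2.4]
opening: 0.112
```

```bash
cat > look.py <<'E'
import sys
from plant import env
from h import *
import cv2
np.set_printoptions(precision=4,suppress=True)
k=sys.argv[1]
a=env.grab_frame('wrist')['color'];cv2.imwrite(f'pics/w{k}.png',a);cv2.imwrite(f'pics/w{k}c.png',cv2.resize(a[170:290,440:640],None,fx=4,fy=4,interpolation=cv2.INTER_CUBIC))
s=env.state();print(s['clock'],s['position'],s['opening'],s['ft_force'],s['wrist_torque'])
yaw=np.radians(-2.6);u=np.array([np.cos(yaw),np.sin(yaw)]);n=np.array([-u[1],u[0]]);M=np.array([.6165,-.1302])
print('depth,lat',(s['position'][:2]-M)@u+.115,(s['position'][:2]-M)@n+.0015,'yaw err',rel(s,s['position'],yaw)[3:])
E
python3 look.py 6
```

```text
9.825 [ 0.4935 -0.1263  0.03  ] 0.1088568015090391 [-0.5391 -0.1295 -2.1201] [-0.0357  0.0565 -0.0351]
depth,lat -0.008095562531522812 -0.00018119678556476038 yaw err [ 0.0063 -0.0002 -0.0009]
```

View pics/w6c.png

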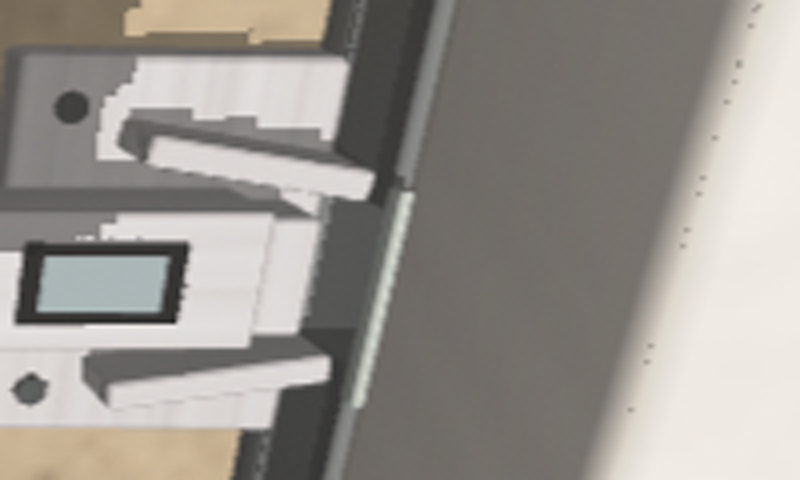

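```bash
cat > m6.py <<'E'
from plant import env
from h import *
np.set_printoptions(precision=4,suppress=True)
s=env.state();w=env.grab_frame('wrist')
a=lambda u,v:crop((u,v),4,440,170)
ang=lambda p,q:np.degrees(np.arctan2(q[1]-p[1],q[0]-p[0]))
c=[onz(w,a(*p),.018) for p in ((150,163),(368,200),(108,385),(330,357))]
print('cheek',c,'mids',(c[0]+c[2])/2,(c[1]+c[3])/2,'gaps',np.linalg.norm(c[0]-c[2]),np.linalg.norm(c[1]-c[3]))
zu=s['position'][2]-.0207
b=[onz(w,a(*p),zu+.012) for p in ((0,350),(250,348),(115,213),(275,213))]
print('bar',b[0],b[1],ang(b[0],b[1]),b[2],b[3],ang(b[2],b[3]),'mid at end',(b[1]+b[3])/2)
t=[onz(w,a(*p),zu+.009) for p in ((324,220),(301,333))];print('tip',np.linalg.norm(t[0]-t[1]),'mid',(t[0]+t[1])/2)
E
python3 m6.py
```

```text
cheek [array([ 0.5834, -0.1109,  0.018 ]), array([ 0.6159, -0.1178,  0.018 ]), array([ 0.5811, -0.1467,  0.018 ]), array([ 0.6144, -0.1432,  0.018 ])] mids [ 0.5822 -0.1288  0.018 ] [ 0.6151 -0.1305  0.018 ] gaps 0.03594977430799459 0.025464021163407215
bar [ 0.5626 -0.1383  0.0213] [ 0.5997 -0.1394  0.0213] -1.6772802010382555 [ 0.5774 -0.1171  0.0213] [ 0.6003 -0.118   0.0213] -2.1961136269722443 mid at end [ 0.6    -0.1287  0.0213]
tip 0.018262262040473633 mid [ 0.6094 -0.1297  0.0183]
```

>>> arm_command(moves=[[0,-0.1,1,0.003,0,0,0],[0,-0.2,3,0.006,0,0,0],[0,-0.3,6,0.006,0,0,0],[0,-0.3,9,0.006,0,0,0],[0,-0.3,12,0.006,0,0,0],[0,-0.3,15,0.006,0,0,0],[0,-0.3,15,0.006,0,0,0]])

```text
clock: 10.75
position: [0.5088, -0.1272, 0.0301]
ee_rot: [0.707, 0.016, 0.707, -0.016]
ft_force: [0.0, -0.5, -2.2]
opening: 0.106
```

```bash
python3 look.py 7
```

```text
10.8 [ 0.5085 -0.1272  0.03  ] 0.10818884096372533 [-0.5104  0.0917 -1.8784] [ 0.0301  0.0789 -0.0459]
depth,lat 0.007013905415695326 -0.00037602374692576133 yaw err [ 0.0003 -0.0001 -0.0009]
```

View pics/w7c.png

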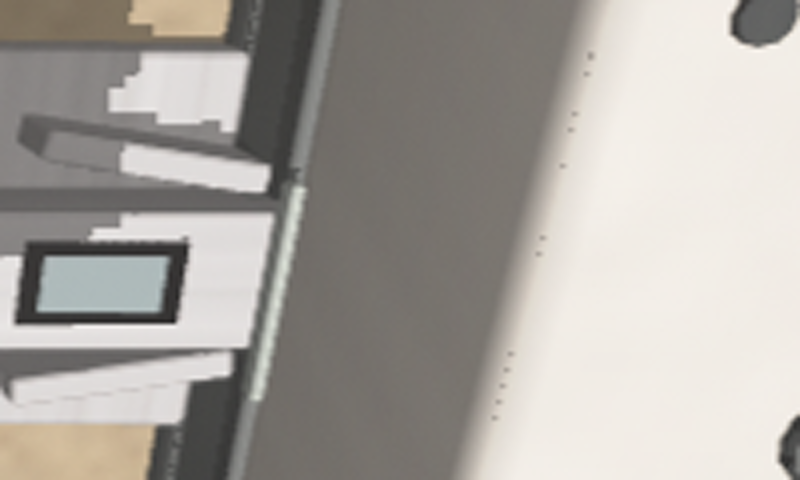

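```bash
python3 - <<'E'
from plant import env
from h import *
np.set_printoptions(precision=4,suppress=True)
s=env.state();w=env.grab_frame('wrist')
a=lambda u,v:crop((u,v),4,440,170)
zu=s['position'][2]-.0207
u=np.array([np.cos(np.radians(-2.6)),np.sin(np.radians(-2.6))]);n=np.array([-u[1],u[0]])
for nm,p,z in (('chU',(268,193),.018),('chL',(230,353),.018),('barU',(273,213),zu+.012),('barL',(249,347),zu+.012),('strU',(303,186),None),):
    if z: q=onz(w,a(*p),z);print(nm,q,'along',(q[:2]-s['position'][:2])@u,'lat',(q[:2]-s['position'][:2])@n)
E
```

```text
chU [ 0.6163 -0.1177  0.018 ] along 0.10718831388618721 lat 0.014356087627889678
chL [ 0.614  -0.1435  0.018 ] along 0.10614139651209864 lat -0.011519470798642073
barU [ 0.6151 -0.1195  0.0213] along 0.10615007347697793 lat 0.012531284104077951
barL [ 0.6145 -0.1407  0.0213] along 0.10650287267525359 lat -0.008746849049827794
```

>>> arm_command(moves=[[0,-0.4,1,0,0,0,0],[0,-0.4,3,0,0,0,0],[0,-0.4,5,0,0,0,0],[0,-0.4,7,0,0,0,0],[0,-0.4,9,0,0,0,0],[0,-0.4,11,0,0,0,0],[0,-0.4,11,0,0,0,0]])

```text
clock: 11.72
position: [0.5197, -0.1281, 0.0301]
ee_rot: [0.707, 0.016, 0.707, -0.016]
ft_force: [-0.3, -0.4, -1.7]
opening: 0.109
```

```bash
python3 look.py 8
```

```text
11.775 [ 0.5195 -0.1281  0.03  ] 0.10747413756924454 [-0.7758  0.4293 -1.5106] [-0.0495  0.0787  0.0214]
depth,lat 0.018006836617696073 -0.0007665823795586146 yaw err [ 0.0004 -0.     -0.0009]
```

View pics/w8c.png

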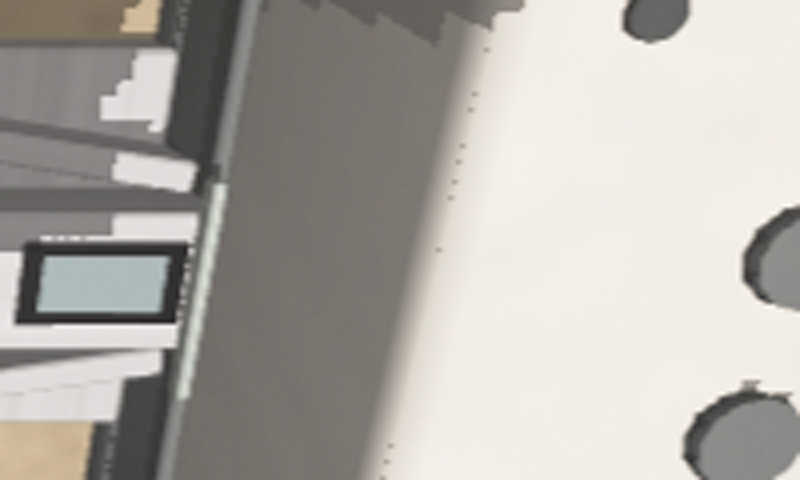

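The bar is about 18 mm inside the slot with no appreciable side force. I'll continue to about 35 mm.

>>> arm_command(moves=[[0,0,2,0,0,0,0],[0,0,4,0,0,0,0],[0,0,6.5,0,0,0,0],[0,0,9,0,0,0,0],[0,0,11.5,0,0,0,0],[0,0,14,0,0,0,0],[0,0,16,0,0,0,0],[0,0,17,0,0,0,0],[0,0,17,0,0,0,0]])

```text
clock: 12.9
position: [0.5365, -0.1289, 0.03]
ee_rot: [0.707, 0.016, 0.707, -0.016]
ft_force: [-0.0, -0.2, -2.2]
opening: 0.116
```

```bash
python3 look.py 9
```

```text
12.95 [ 0.5364 -0.1288  0.03  ] 0.11278730189979645 [-0.3175  0.3041 -2.2771] [-0.047   0.0834 -0.0332]
depth,lat 0.03493147708126382 -0.0007469163250464358 yaw err [ 0.0003 -0.0001 -0.0009]
```

>>> arm_command(moves=[[0,0,0.7,0,0,0,0],[0,0,1.4,0,0,0,0],[0,0,2,0,0,0,0],[0,0,2,0,0,0,0]])

```text
clock: 13.45
position: [0.5385, -0.1289, 0.0301]
ee_rot: [0.707, 0.016, 0.707, -0.016]
ft_force: [0.3, -0.1, -1.9]
opening: 0.11
```

>>> arm_command(moves=[[0,0,0.7,0,0,0,0],[0,0,1.4,0,0,0,0],[0,0,2,0,0,0,0]])

```text
clock: 13.82
position: [0.5405, -0.129, 0.0301]
ee_rot: [0.707, 0.016, 0.707, -0.016]
ft_force: [0.2, 0.0, -1.7]
opening: 0.107
```

>>> arm_command(moves=[[0,0,0.7,0,0,0,0],[0,0,1.4,0,0,0,0],[0,0,2,0,0,0,0]])

```text
clock: 14.2
position: [0.5425, -0.1291, 0.0301]
ee_rot: [0.707, 0.016, 0.707, -0.016]
ft_force: [0.3, -0.3, -1.4]
opening: 0.108
```

>>> arm_command(moves=[[0,0,0.7,0,0,0,0],[0,0,1.4,0,0,0,0],[0,0,2,0,0,0,0]])

```text
clock: 14.58
position: [0.5445, -0.1292, 0.0301]
ee_rot: [0.707, 0.016, 0.707, -0.016]
ft_force: [1.1, 0.2, -1.3]
opening: 0.109
```

>>> arm_command(moves=[[0,0,0.7,0,0,0,0],[0,0,1.4,0,0,0,0],[0,0,2,0,0,0,0]])

```text
clock: 14.95
position: [0.5465, -0.1293, 0.0301]
ee_rot: [0.707, 0.016, 0.707, -0.016]
ft_force: [-0.8, -0.3, -1.9]
opening: 0.114
```

>>> arm_command(moves=[[0,0,0.7,0,0,0,0],[0,0,1.4,0,0,0,0],[0,0,2,0,0,0,0]])

```text
clock: 15.32
position: [0.5485, -0.1294, 0.0301]
ee_rot: [0.707, 0.016, 0.707, -0.016]
ft_force: [-0.4, 0.4, -2.9]
opening: 0.106
```

>>> arm_command(moves=[[0,0,0.7,0,0,0,0],[0,0,1.4,0,0,0,0],[0,0,2,0,0,0,0]])

```text
clock: 15.7
position: [0.5505, -0.1295, 0.0301]
ee_rot: [0.707, 0.016, 0.707, -0.016]
ft_force: [0.8, -0.6, -2.2]
opening: 0.114
```

>>> arm_command(moves=[[0,0,0.7,0,0,0,0],[0,0,1.4,0,0,0,0],[0,0,2,0,0,0,0]])

```text
clock: 16.08
position: [0.5525, -0.1296, 0.0301]
ee_rot: [0.707, 0.016, 0.707, -0.016]
ft_force: [0.2, -0.0, -2.3]
opening: 0.109
```

>>> arm_command(moves=[[0,0,0.7,0,0,0,0],[0,0,1.4,0,0,0,0],[0,0,2,0,0,0,0]])

```text
clock: 16.45
position: [0.5544, -0.1297, 0.03]
ee_rot: [0.707, 0.016, 0.707, -0.016]
ft_force: [-0.6, 0.5, -1.5]
opening: 0.105
```

>>> arm_command(moves=[[0,0,0.7,0,0,0,0],[0,0,1.4,0,0,0,0],[0,0,2,0,0,0,0]])

```text
clock: 16.82
position: [0.5554, -0.1297, 0.0298]
ee_rot: [0.706, 0.016, 0.708, -0.015]
ft_force: [-4.0, 0.7, 0.5]
opening: 0.108
```

Contact: -4 N in x, and the tool stopped about 1 mm short of the command. I'll check whether it is steady.

```bash
python3 look.py 10; python3 look.py 11
```

```text
16.875 [ 0.5555 -0.1297  0.0298] 0.1112740897396931 [-3.5543  0.3277  0.2688] [ 0.0444  0.7208 -0.0183]
depth,lat 0.0540194281325025 -0.0007593615954827521 yaw err [ 0.0002 -0.002  -0.0013]
16.925 [ 0.5555 -0.1297  0.0298] 0.11039444337816294 [-3.7656  0.3388 -0.0002] [ 0.0426  0.8293 -0.0203]
depth,lat 0.05401599488039581 -0.0007611045878400243 yaw err [ 0.0001 -0.0019 -0.0013]
```

View pics/w10.png

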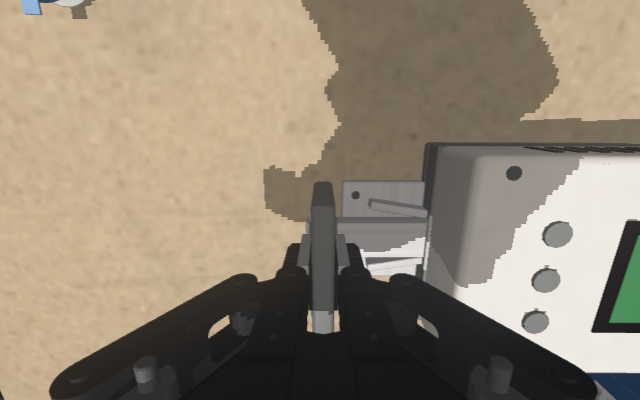

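>>> arm_command(moves=[[0,0,0.5,0,0,0,0],[0,0,0.8,0,0,0,0],[0,0,0.8,0,0,0,0]])

```text
clock: 17.3
position: [0.5555, -0.1297, 0.0297]
ee_rot: [0.706, 0.017, 0.708, -0.015]
ft_force: [-6.0, 0.1, 1.0]
opening: 0.106
```

```bash
python3 look.py 12
```

```text
17.35 [ 0.5555 -0.1297  0.0297] 0.10563330199865262 [-5.4842  0.6204  0.8398] [0.0964 1.1989 0.0005]
depth,lat 0.05404389370277728 -0.0007421429612950768 yaw err [ 0.     -0.0033 -0.0016]
```

The stop is rigid: the force rose to -6 N with no further travel. I'll ease the preload, settle the carriage onto the floor and release.

>>> arm_command(moves=[[0.4,0,-0.4,0,0,0,0],[0.8,0,-0.6,0,0,0,0],[0.8,0,-0.6,0,0,0,0]], grip_force=20)

```text
clock: 17.73
position: [0.5555, -0.1297, 0.029]
ee_rot: [0.706, 0.017, 0.708, -0.016]
ft_force: [-5.3, -0.1, -0.6]
opening: 0.109
```

```bash
python3 look.py 13
```

```text
17.775 [ 0.5555 -0.1297  0.029 ] 0.10940754315690035 [-4.892   0.562   0.7457] [ 0.076   1.031  -0.0329]
depth,lat 0.05402046266247443 -0.0007606632083344434 yaw err [ 0.     -0.0022 -0.0014]
```

>>> arm_command(moves=[[0,0,0,0,0,0,14],[0,0,0,0,0,0,20],[0,0,0,0,0,0,28],[0,0,0,0,0,0,32],[0,0,0,0,0,0,32]])

```text
clock: 18.4
position: [0.5568, -0.1298, 0.0293]
ee_rot: [0.707, 0.016, 0.707, -0.016]
ft_force: [-0.4, 0.6, -0.2]
opening: 0.371
```

```bash
python3 look.py 14; python3 - <<'E'
from plant import env
import cv2
f=env.grab_frame('side');cv2.imwrite('pics/si14.png',cv2.resize(f['color'][170:290,230:370],None,fx=5,fy=5,interpolation=cv2.INTER_CUBIC))
E
```

```text
18.45 [ 0.5568 -0.1298  0.0293] 0.371191969167378 [0.4699 0.9439 0.1998] [-0.0181  0.0204 -0.0022]
depth,lat 0.055311114008533314 -0.0007753143620915105 yaw err [ 0.0003  0.0003 -0.0008]
```

View pics/w14.png

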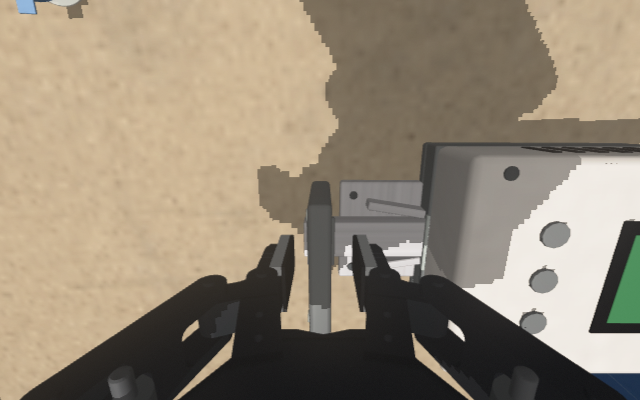

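View pics/si14.png

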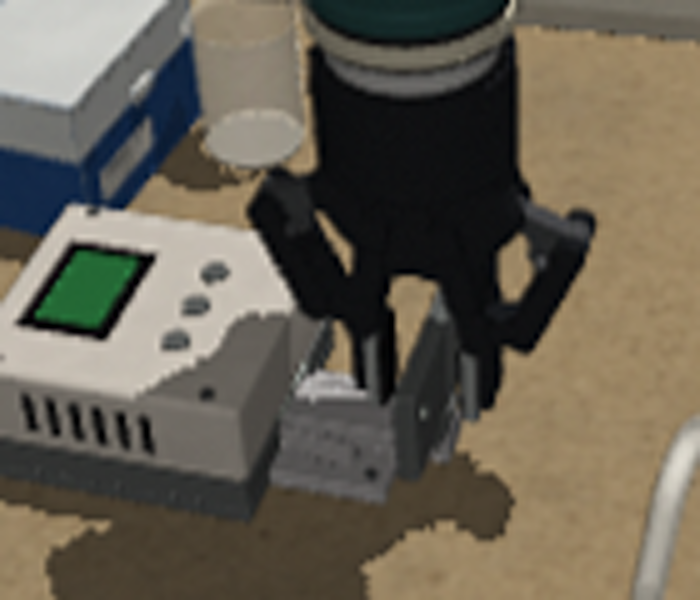

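Released. The handle and the reader face shifted by the same ~3 px in the wrist view, so the carriage did not back off. Retreating straight up.

>>> arm_command(moves=[[-10,0,0,0,0,0,32],[-30,0,0,0,0,0,32],[-60,0,0,0,0,0,32],[-95,0,0,0,0,0,32],[-130,0,0,0,0,0,32],[-150,0,0,0,0,0,32],[-150,0,0,0,0,0,32]])

```text
clock: 19.38
position: [0.5575, -0.13, 0.181]
ee_rot: [0.708, 0.016, 0.706, -0.015]
ft_force: [-0.8, 0.6, -0.3]
opening: 0.377
```

```bash
python3 - <<'E'
from plant import env
from h import *
import cv2
s=env.state();print(s['clock'],s['position'],s['ft_force'])
f=env.grab_frame('wrist');cv2.imwrite('pics/w15.png',f['color']);cv2.imwrite('pics/w15c.png',cv2.resize(f['color'][140:290,290:450],None,fx=4,fy=4,interpolation=cv2.INTER_CUBIC))
f=env.grab_frame('side');cv2.imwrite('pics/si15.png',cv2.resize(f['color'][170:290,200:340],None,fx=5,fy=5,interpolation=cv2.INTER_CUBIC))
f=env.grab_frame('scene');cv2.imwrite('pics/s15.png',f['color'])
E
```

```text
19.375 [ 0.55753087 -0.12995965  0.18099591] [-0.8239519   0.5769063  -0.26377562]
```

View pics/w15.png

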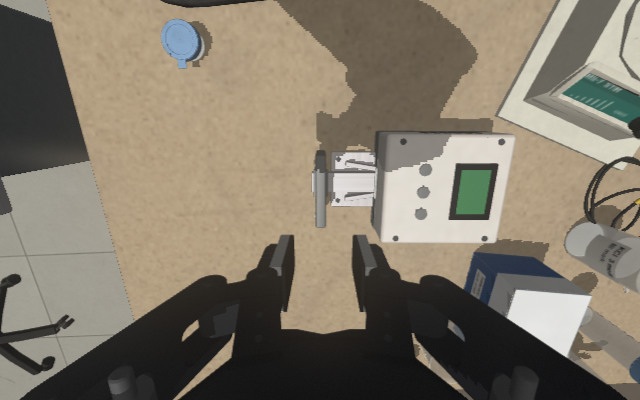

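View pics/w15c.png

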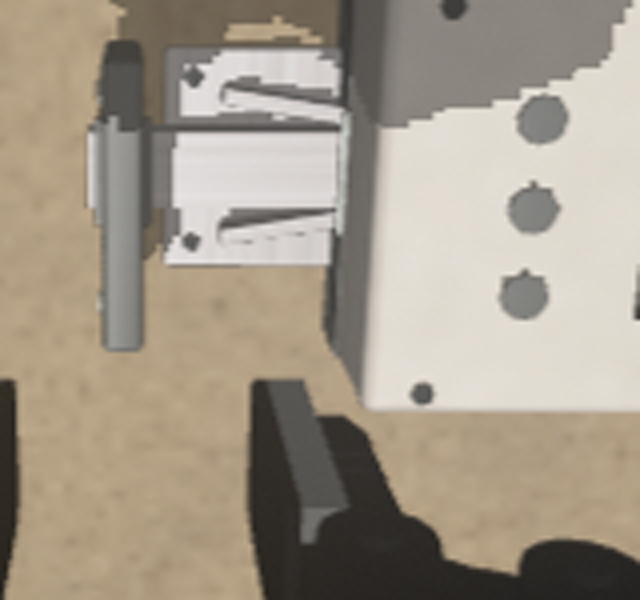

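View pics/si15.png

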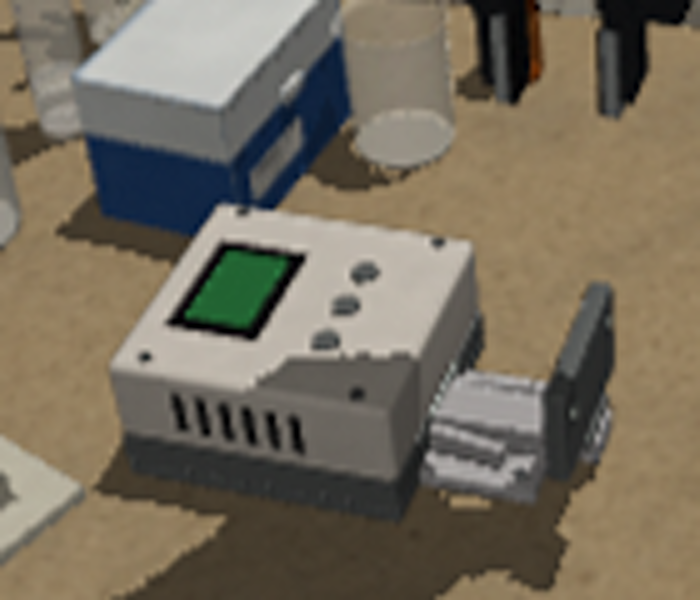

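```bash
python3 - <<'E'
from plant import env
from h import *
np.set_printoptions(precision=4,suppress=True)
w=env.grab_frame('wrist');a=lambda u,v:crop((u,v),4,290,140);s=env.state();print(s['position'],s['clock'])
ang=lambda p,q:np.degrees(np.arctan2(q[1]-p[1],q[0]-p[0]))
print('handle',onz(w,a(104,300),.066),onz(w,a(143,300),.066),'low end',onz(w,a(123,350),.066))
l=onz(w,a(104,150),.066);m=onz(w,a(102,340),.066)
print('edge yaw',ang(m,l)-90,'bar edges',onz(w,a(180,132),.02),onz(w,a(335,130),.02),onz(w,a(335,207),.02))
print('apron outer',onz(w,a(181,60),.008),onz(w,a(165,263),.008),'face top',onz(w,a(362,407),.062))
w5=None
E
```

```text
[ 0.5558 -0.1296  0.178 ] 19.575
handle [ 0.5478 -0.1483  0.066 ] [ 0.5571 -0.1487  0.066 ] low end [ 0.5517 -0.1613  0.066 ]
edge yaw -3.558532892839594 bar edges [ 0.5687 -0.1172  0.02  ] [ 0.6107 -0.1185  0.02  ] [ 0.6108 -0.1401  0.02  ]
apron outer [ 0.57   -0.0993  0.008 ] [ 0.5635 -0.158   0.008 ] face top [ 0.6106 -0.1808  0.062 ]
```

```bash
python3 - <<'E'
import cv2,numpy as np
def edges(n):
    g=cv2.cvtColor(cv2.imread(f'pics/w{n}.png'),cv2.COLOR_BGR2GRAY).astype(float)
    def shift(p,box):pass
    return g
A,B=edges(13),edges(14)
def match(y0,y1,x0,x1):
    t=A[y0:y1,x0:x1].astype(np.float32);up=8
    tu=cv2.resize(t,None,fx=up,fy=up,interpolation=cv2.INTER_CUBIC)
    r=B[y0-3:y1+3,x0-8:x1+8].astype(np.float32);ru=cv2.resize(r,None,fx=up,fy=up,interpolation=cv2.INTER_CUBIC)
    m=cv2.matchTemplate(ru,tu,cv2.TM_CCOEFF_NORMED);_,v,_,l=cv2.minMaxLoc(m);return v,l[0]/up-8,l[1]/up-3
print('handle top',match(184,232,306,340))
print('reader screw',match(163,185,502,526),'btn',match(220,250,540,575),'apron screw z8mm',match(186,204,346,364))
E
```

```text
handle top (0.9785522222518921, -2.875, -0.5)
reader screw (0.9974038004875183, -4.0, -0.125) btn (0.9909622073173523, -4.0, -0.5) apron screw z8mm (0.9936723709106445, -2.375, -0.25)
```

```bash
python3 - <<'E'
from plant import env
import cv2,numpy as np
f=env.grab_frame('side')['color']
a=cv2.resize(f[170:290,200:340],None,fx=5,fy=5,interpolation=cv2.INTER_CUBIC).astype(np.float32)
b=cv2.imread('pics/si15.png').astype(np.float32)
for n,(y0,y1,x0,x1) in dict(handle=(280,490,535,620),reader=(200,460,100,480)).items():
    m=cv2.matchTemplate(a[y0-15:y1+15,x0-15:x1+15],b[y0:y1,x0:x1],cv2.TM_CCOEFF_NORMED);_,v,_,l=cv2.minMaxLoc(m);print(n,v,(l[0]-15)/5,(l[1]-15)/5)
s=env.state();print(s['clock'],s['position'],s['ft_force'],abs(s['qvel']).max())
env.hand_in();print(env.state()['clock'])
E
```

```text
handle 0.9983358979225159 0.0 0.0
reader 0.9994120001792908 0.0 0.0
19.625 [ 0.55584068 -0.12971407  0.17799868] [-0.5640169  -0.55590854 -0.44508641] 0.004341725812137052
the job is handed in; nothing more can be done
the job is handed in; nothing more can be done
```

The carriage is seated against the hidden stop in the reader, released, and the job is handed in at about 19.6 s of the 43 s allowed.

I pinched the handle, lined the nose up with the slot using the wrist camera, and fed it in. The last stretch went in 2 mm steps, until it met the stop at about 54 mm depth.

**Last checks:**
- **Stop:** it was rigid. The push rose from about 4 N to 6 N with no further travel, well under the 20 N limit.
- **Alignment:** the last comparison of bar and slot in the wrist camera, at about 7 mm depth, put the bar 0.5 mm off centre, and I shifted it 0.4 mm to correct. The tool's heading then stayed on the slot axis measured from the pictures, which is itself good to about 0.5°.
- **After release:** comparing wrist images before and after letting go, the carriage did not back off. The handle read about 0.4 mm further in, which I put down to it settling flat. Two side pictures after retreating, the last just before hand-in, showed no movement of handle or reader, and the gripper was about 0.15 m above, touching nothing.
- **Bystanders:** the arm stayed clear of them throughout; I did not measure their positions again at the end.

**Disagreement:** depth computed from the final wrist picture came out at 55.6 mm against the 54 mm felt at the stop. That picture was taken while the arm was still settling, so I trusted the contact reading. The seat switch cannot be read directly, so seating is judged from force and images only.

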